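# Set up a glaze test firing

### The job

First switch the kiln controller off. Then stand every test tile upright on one of its short edges on the kiln shelf, well on the slab and clear of one another, and only when all of them are standing turn the selector to the two-dot firing mark. Leave the other things on the bench where they are and knock nothing over.

Things in the scene. Friction and masses are not known exactly. Their poses are not given: they have to be found in the camera images.
- tile0: flat rectangular terracotta test tile, 90 x 56 x 15 mm (all sharp-edged; all tiles are alike), about 0.15 kg; lies flat at the start. Origin at its centre; x along the 90 mm length, y along the 56 mm width, z through the 15 mm thickness. Two to three of the four tiles are present, the others absent (None)
- tile1: flat rectangular terracotta test tile, 90 x 56 x 15 mm (all sharp-edged; all tiles are alike), about 0.15 kg; lies flat at the start. Origin at its centre; x along the 90 mm length, y along the 56 mm width, z through the 15 mm thickness. Two to three of the four tiles are present, the others absent (None)
- tile2: flat rectangular terracotta test tile, 90 x 56 x 15 mm (all sharp-edged; all tiles are alike), about 0.15 kg; lies flat at the start. Origin at its centre; x along the 90 mm length, y along the 56 mm width, z through the 15 mm thickness. Two to three of the four tiles are present, the others absent (None)
- tile3: flat rectangular terracotta test tile, 90 x 56 x 15 mm (all sharp-edged; all tiles are alike), about 0.15 kg; lies flat at the start. Origin at its centre; x along the 90 mm length, y along the 56 mm width, z through the 15 mm thickness. Two to three of the four tiles are present, the others absent (None)
- shelf: kiln shelf: a grey-beige ceramic slab fixed on the table, 220 mm (its x) by 300 mm (its y, left to right) by 15 mm thick. Origin at the centre of its underside, z up; its top is 15 mm above the origin. Its place and yaw vary
- controller: kiln controller: fixed dark box 100 mm (x) by 100 mm (y) by 60 mm high with a round selector on top; origin at the centre of its underside
- selector (a joint): angle of the selector about the vertical, rad, growing clockwise seen from above. It clicks into four marked positions 0.7 rad apart: 0 = off (a white bar on the panel at the box's +x side), 0.7 = one dot, 1.4 = two dots, 2.1 = three dots; it settles by itself into the nearest one when let go, and has stops just outside 0 and 2.1. It turns with about 0.05 N m. It starts at one, two or three dots
- selector_grip (a point): point on the selector's vertical axis, 6 mm below the top of its grip bar (top of bar 97 mm above the table). The bar is 44 mm long, 13 mm wide, 28 mm tall, above a disc 46 mm across; at joint value 0 its length lies along the box's x axis with the black pointer line towards +x. Axes of this point turn with the selector (x along the bar, pointer at +x)
- brush_jar: bystander, not to be disturbed: glazed white jar of brushes, 86 mm across, 190 mm tall with the brushes. Origin at the centre of its underside
- pen_mug: bystander, not to be disturbed: stoneware mug, 72 mm across, 85 mm tall. Origin at the centre of its underside
- roller: bystander, not to be disturbed: small wooden roller with a wire handle, lying flat, 30 mm high. Origin at the centre of its underside
- rib: bystander, not to be disturbed: round dark wooden disc (a potter's rib), 42 mm across, 10 mm thick, lying near the tiles. Origin at the centre of its underside
- kiln_post_a: bystander, not to be disturbed: square kiln post 30 x 30 x 50 mm standing behind the slab. Origin at the centre of its underside
- kiln_post_b: bystander, not to be disturbed: square kiln post 30 x 30 x 75 mm standing behind the slab. Origin at the centre of its underside
- glaze_jar: bystander, not to be disturbed: white lidded plastic jar, 68 mm across, 100 mm tall. Origin at the centre of its underside
Mind the look-alikes: they are no part of the job. Leave any blue look-alike of the tile0 alone.

How it is judged:
On the way, in this order (a step that is already met when the one before it is completed fails the run):
1. the selector is off (within 0.2 rad of 0) (value of joint selector below 0.2 rad), for 0.2 s.
2. with the selector still off, every tile present stands on a short edge on the kiln shelf, let go (value of joint selector below 0.2 rad and angle between the x axis of each of tile0, tile1, tile2, tile3 and the z axis of shelf, either way round below 0.12 rad and x of tile0 in the frame of shelf between -0.105 and 0.105 m and y of tile0 in the frame of shelf between -0.14 and 0.14 m and z of tile0 in the frame of shelf between 0.055 and 0.066 m and linear speed of each of tile0, tile1, tile2, tile3 below 0.03 m/s and x of tile1 in the frame of shelf between -0.105 and 0.105 m and y of tile1 in the frame of shelf between -0.14 and 0.14 m and z of tile1 in the frame of shelf between 0.055 and 0.066 m and x of tile2 in the frame of shelf between -0.105 and 0.105 m and y of tile2 in the frame of shelf between -0.14 and 0.14 m and z of tile2 in the frame of shelf between 0.055 and 0.066 m and x of tile3 in the frame of shelf between -0.105 and 0.105 m and y of tile3 in the frame of shelf between -0.14 and 0.14 m and z of tile3 in the frame of shelf between 0.055 and 0.066 m and contact force between the fingers and anything else below 0.3 N), for 0.3 s.
At the end, for the whole second after the job is handed in: Every tile present stands at rest on a short edge on the kiln shelf, within 0.12 rad of vertical, its centre at least 5 mm (slab x) and 10 mm (slab y) inside the slab's edges, touching no other tile; the selector is within 0.18 rad of the two-dot mark (1.4) (angle between the x axis of each of tile0, tile1, tile2, tile3 and the z axis of shelf, either way round below 0.12 rad and x of tile0 in the frame of shelf between -0.105 and 0.105 m and y of tile0 in the frame of shelf between -0.14 and 0.14 m and z of tile0 in the frame of shelf between 0.055 and 0.066 m and linear speed of each of tile0, tile1, tile2, tile3 below 0.03 m/s and x of tile1 in the frame of shelf between -0.105 and 0.105 m and y of tile1 in the frame of shelf between -0.14 and 0.14 m and z of tile1 in the frame of shelf between 0.055 and 0.066 m and x of tile2 in the frame of shelf between -0.105 and 0.105 m and y of tile2 in the frame of shelf between -0.14 and 0.14 m and z of tile2 in the frame of shelf between 0.055 and 0.066 m and x of tile3 in the frame of shelf between -0.105 and 0.105 m and y of tile3 in the frame of shelf between -0.14 and 0.14 m and z of tile3 in the frame of shelf between 0.055 and 0.066 m and contact force between each of tile1, tile2, tile3 and tile0 below 0.05 N and contact force between each of tile2, tile3 and tile1 below 0.05 N and contact force between tile3 and tile2 below 0.05 N and value of joint selector between 1.22 and 1.58 rad and velocity of joint selector between -0.1 and 0.1 rad/s).
It fails at once if a bystander pushed more than 50 mm away (distance of any of brush_jar, pen_mug, roller, rib, kiln_post_a, kiln_post_b, glaze_jar from where it was at the start of the episode above 0.05 m).
It fails at once if a bystander knocked over (angle between any of brush_jar, pen_mug, kiln_post_a, kiln_post_b, glaze_jar's own z axis and vertical above 0.6 rad).
Of tile0, tile1, tile2, tile3 only 2 to 3 are there at a start; the rules pass over those that are not, and their reading is None.
At some moment in a run one of tile0, tile1, tile2, tile3 may be knocked a few centimetres aside while the robot is not near it.
Once in a run the grip may slacken for a moment while it holds something.
It also fails if it takes over 210 s, if anything falls off the work surface, if the arm or the gripper's body presses on something with over 40 N, if the wrist force passes 120 N, or if a joint passes its speed limit or range.

### The arm

A 6-joint arm with a two-finger parallel gripper is mounted at the origin on the work surface. World frame = base frame: x ahead of the robot, y to its left, z up, the work surface at z = 0. Lengths are in m, angles in rad, forces in N, time in s.
With the tool pointing down it reaches from about 0.35 to 0.8 m from the base axis. Payload 7.3 kg.
Tool frame: the origin (TCP) lies at the very end of the fingers, on their centre line; the grasp point (between the pads) lies 19 mm behind it (bot.tcp_to_grasp is the distance from the TCP to the grasp point, in m); z points along the fingers, y is the line along which they close (so a half turn about z gives the same grasp; the last joint's range is limited). The gripper opens to 85 mm and grips with 20 to 120 N. Pads are 22 mm wide; open, the fingers measure 114 mm over their backs; the gripper's body (76 mm by 85 mm) begins 54 mm behind the grasp point. The pads swing forward as they close: fully open they stand 13 mm farther back than shut.
Start: joints at [-1.473, 0.342, 1.524, -0, 1.275, -0.146], TCP at [0.127, -0.509, 0.231] pointing down, gripper open.
Joint ranges: [-2.53, 2.53], [-0.77, 2.02], [0.04, 2.7], [-1, 4.14], [0.28, 2.66], [-3.11, 3.11]. Speed limits (rad/s): [2.57, 2.57, 3.14, 3.14, 3.14, 3.14].

### API

Orientations are given as [roll, pitch, yaw] about the fixed x, y, z axes, in that order (R = Rz(yaw) Ry(pitch) Rx(roll)).
In Python, from station import bot gives the robot as it stands.
- The arm moves only by the tool jog_arm, never from a script. Its argument "rows" is a list of rows, each a list of 3 entries, a list of its own where there are three numbers: the closure, from 0 (fully open) to 1 (shut), then the shift along the tool's x, y, z in mm, then the turn about the tool's z in rad. In form: [[gripper, [dx, dy, dz], twist], ...]. A call has 1 to 20 rows; each row shifts and turns the commanded pose from where the row before left it, along the tool's axes as they then stand; what a row does not reach is not made up. A row lasts 1/8 s, in which the tool goes at most 62.5 mm and 10.7 degrees, less where a joint would pass 70% of its speed; a pose out of reach is approached as far as the arm can. A call is refused whole if a number of a shift passes 62.5 or a number of a turn 0.188, either way. A call with a gripper value outside its range is refused whole. The fingers move at their own pace and stop on an object; the grip force is fixed at half the most. Time passes only in rows, so rows that do not move let the fingers close. It gives the time, the measured TCP pose, the force, the opening and the grip force at its end, in the units of the state.
- bot.get_obs(): the state, without advancing time (a new reading comes with each control period).
- bot.snapshot(name): name is "scene" or "top" or "wrist"; returns a dict with "pixels" (420x560x3 uint8, red, green, blue), "fovy" (degrees; the focal length in pixels is half the picture's height over the tangent of half this angle, whatever the lens; pixels are square), "cx", "cy" (the principal point, pixels), "R" (3x3) and "t" (3): a world point X has camera coordinates R X + t; the wrist camera has in their place "tool_from_camera" (4x4, takes a point from camera to tool coordinates, whose origin is the TCP and whose axes are the flange's). Camera axes: x right, y down, z forward; pixel columns grow to the right and rows downward; lengths in m; the calibration is good to about 2 mm. A picture is of the moment at which its call begins: read the wrist's pose just before it. There is no depth.
- bot.finish_job(): hands the job in; it is judged then, once.
The state is a dict: "t": time; "joint_pos": joint angles; "dq": joint speeds; "joint_efforts": joint torques, N m; "position": TCP position; "ee_rot": TCP orientation; "force": force on the tool from outside, world axes, zero at the start; "wrist_torque": the same for the moment, N m; "grip_width": finger opening in m; "grip_force": force on a finger pad.
Only numpy, scipy, OpenCV 4.12 (cv2) and the standard library are available. Lean on these libraries where they do the work, as an engineer would, in place of code of your own. Each camera call takes 0.05 s, during which the arm holds its last target. There are 200 camera calls.

## Working session

There is one attempt and no reset: what is moved stays moved. The work goes in short steps, Python scripts to look and compute and a tool call to move; the robot and the scene stay as the last step left them, time stands still between calls to the robot, and variables do not carry over. Pictures are saved under pics/ and viewed, at most 14 in all, crops included, and the job is handed in when it is done.

Besides the shell and the picture viewer there is one more tool, called as name(argument=value, ...) on one line, values as JSON. jog_arm: Moves the arm, as the interface text tells. Its arguments: {"type":"object","properties":{"rows":{"type":"array"}},"required":["rows"]}

```bash
ls; mkdir -p pics; cat > h.py <<'E'
import numpy as np, cv2
from station import bot
from scipy.spatial.transform import Rotation as Ro
def snap(n,f):
    o=bot.get_obs(); s=bot.snapshot(n); cv2.imwrite(f'pics/{f}.png',s['pixels'][:,:,::-1]); 
    np.save(f'pics/{f}.npy',{'o':o,'s':s},allow_pickle=True); return o,s
def load(f):
    d=np.load(f'pics/{f}.npy',allow_pickle=True).item(); return d['o'],d['s']
def cam(o,s):
    fl=210/np.tan(np.radians(s['fovy'])/2)
    if 'R' in s: R=np.array(s['R']);t=np.array(s['t'])
    else:
        T=np.eye(4);T[:3,:3]=Ro.from_euler('xyz',o['ee_rot']).as_matrix();T[:3,3]=o['position']
        M=np.linalg.inv(T@np.array(s['tool_from_camera']));R=M[:3,:3];t=M[:3,3]
    return fl,s['cx'],s['cy'],R,t
def ray(o,s,uv,z):
    fl,cx,cy,R,t=cam(o,s);uv=np.atleast_2d(uv).astype(float)
    d=np.c_[(uv[:,0]-cx)/fl,(uv[:,1]-cy)/fl,np.ones(len(uv))]@R
    c=-R.T@t; return c+d*((z-c[2])/d[:,2])[:,None]
def tri(v):  # list of (o,s,uv)
    A=[];b=[]
    for o,s,uv in v:
        fl,cx,cy,R,t=cam(o,s);d=R.T@np.array([(uv[0]-cx)/fl,(uv[1]-cy)/fl,1]);d/=np.linalg.norm(d)
        P=np.eye(3)-np.outer(d,d);A.append(P);b.append(P@(-R.T@t))
    return np.linalg.lstsq(np.vstack(A),np.hstack(b),rcond=None)[0]
def proj(o,s,X):
    fl,cx,cy,R,t=cam(o,s);q=np.atleast_2d(X)@R.T+t
    return np.c_[q[:,0]/q[:,2]*fl+cx,q[:,1]/q[:,2]*fl+cy]
E
python3 - <<'E'
from h import *
for n in ('top','scene'):
    o,s=snap(n,n+'0')
    print(n,s['fovy'],s['cx'],s['cy'],-np.array(s['R']).T@s['t'])
a=np.hstack([load(n)[1]['pixels'] for n in('top0','scene0')])
print(o['t'],o['position'],o['ee_rot'])
E
```

```text
pics
top 47.47895525744316 286.14258659224777 211.91243812197013 [ 0.38173711 -0.01348563  1.50597845]
scene 57.15591917343355 283.23534842529097 210.15183840451417 [1.12983082 0.19919207 0.95609633]
0.05 [ 0.12672029 -0.50906105  0.23063347] [-3.14007273e+00 -2.48810463e-04  2.43751861e-01]
```

View pics/top0.png

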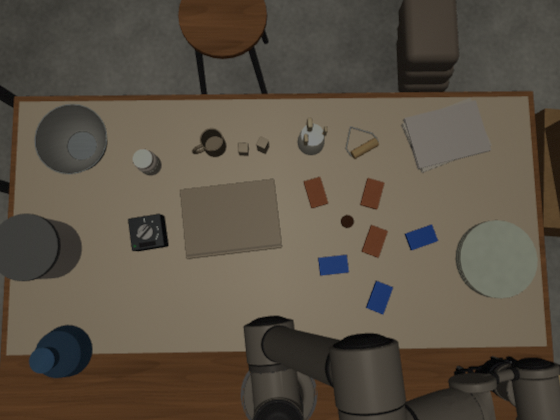

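View pics/scene0.png

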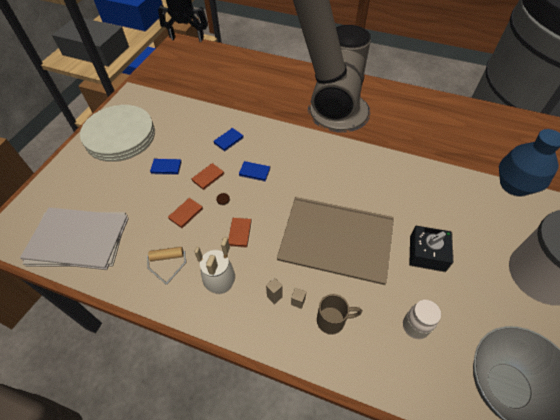

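Top view: the reddish tiles are at (316,192), (372,193) and (374,241). The look-alikes are blue at (334,265), (422,237) and (379,297), and the dark round rib is at (347,221). The slab is near (231,218) and the controller near (147,232). I choose the three terracotta ones and will measure them next.

```bash
cat >> h.py <<'E'
def red(px):
    h=cv2.cvtColor(px,cv2.COLOR_RGB2HSV); return ((((h[...,0]<9)|(h[...,0]>174))&(h[...,1]>130)&(h[...,2]>60))*255).astype(np.uint8)
def blobs(m,lo,hi):
    cs,_=cv2.findContours(m,cv2.RETR_EXTERNAL,cv2.CHAIN_APPROX_NONE)
    return [c for c in cs if lo<cv2.contourArea(c)<hi]
E
python3 - <<'E'
from h import *
ot,st=load('top0');os_,ss=load('scene0')
R={}
for n,(o,s) in {'top':(ot,st),'scene':(os_,ss)}.items():
    px=s['pixels']
    print(n)
    for c in blobs(red(px),150,2500):
        r=cv2.minAreaRect(c);p=ray(o,s,cv2.boxPoints(r),.015)
        ctr=p.mean(0);e=p[1]-p[0],p[2]-p[1];L=max(e,key=np.linalg.norm)
        print(np.round(r[0]),'ctr',np.round(ctr,4),'edges',[round(np.linalg.norm(x),4) for x in e],'yaw',round(np.arctan2(L[1],L[0])%np.pi,3))
c1=cv2.resize(st['pixels'][165:310,105:300],None,fx=4,fy=4,interpolation=cv2.INTER_CUBIC)
cv2.imwrite('pics/c1.png',c1[:,:,::-1])
c2=cv2.resize(ss['pixels'][195:300,270:460],None,fx=4,fy=4,interpolation=cv2.INTER_CUBIC)
cv2.imwrite('pics/c2.png',c2[:,:,::-1])
E
```

```text
top
scene
```

View pics/c1.png

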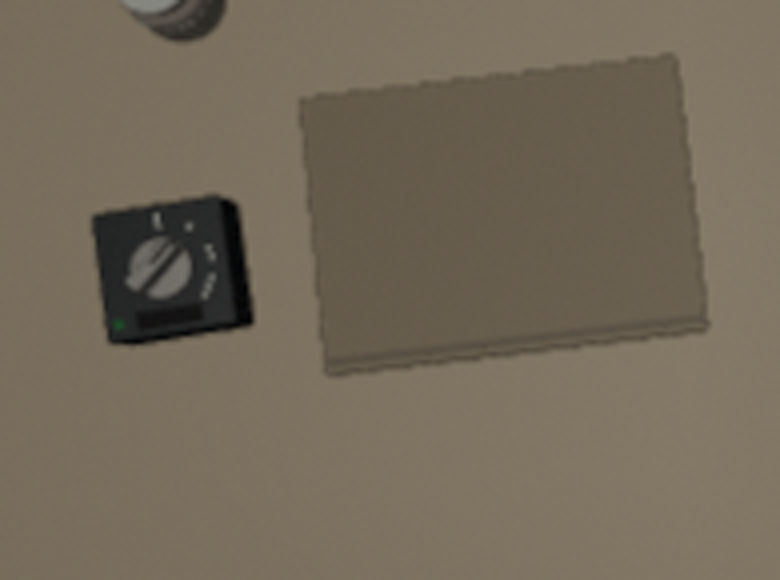

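View pics/c2.png

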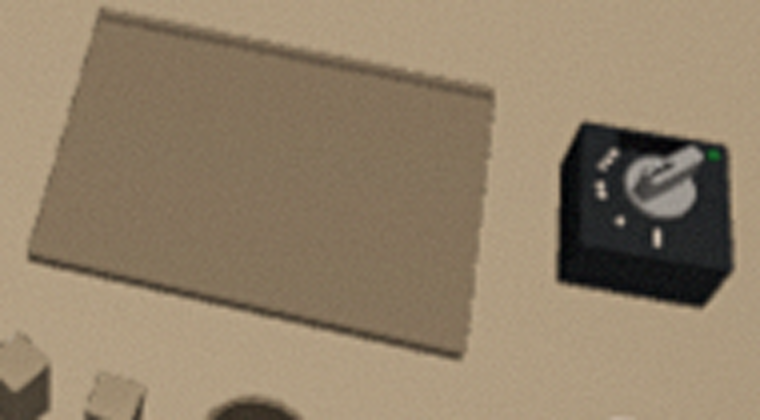

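The crops show the slab clearly, the controller with its off bar at c1 (157,218), and the selector pointing at the one-dot mark. My red mask found nothing, so I'll loosen it. I'll also measure the slab and controller.

```bash
cat >> h.py <<'E'
def red(px):
    h=cv2.cvtColor(px,cv2.COLOR_RGB2HSV); return ((((h[...,0]<11)|(h[...,0]>172))&(h[...,1]>110)&(h[...,2]>40))*255).astype(np.uint8)
def tiles(o,s,lo=100,hi=4000,z=.015):
    out=[]
    for c in blobs(red(s['pixels']),lo,hi):
        r=cv2.minAreaRect(c);p=ray(o,s,cv2.boxPoints(r),z)
        ctr=p.mean(0);e=p[1]-p[0],p[2]-p[1];L=max(e,key=np.linalg.norm)
        out.append((np.round(r[0]),np.round(ctr,4),[round(np.linalg.norm(x),4) for x in e],round(np.arctan2(L[1],L[0])%np.pi,3)))
    return out
E
python3 - <<'E'
from h import *
ot,st=load('top0');os_,ss=load('scene0')
px=st['pixels'];print('hsv',[cv2.cvtColor(px,cv2.COLOR_RGB2HSV)[v,u].tolist() for u,v in((316,192),(374,241))])
for o,s in((ot,st),(os_,ss)):
    for t in tiles(o,s): print(*t)
# slab top corners, picked: top / scene
c1=lambda u,v:(105+u/4-.4,165+v/4-.4); c2=lambda u,v:(270+u/4-.4,195+v/4-.4)
for n,a,b in [('BL',(302,98),(462,355)),('BR',(676,57),(30,255)),('FR',(706,322),(100,10)),('FL',(326,362),(494,91)),
   ('off',(157,218),(656,237)),('1dot',(189,226),(620,221)),('disc',(162,267),(662,187)),('boxBL',(94,215),(702,300-40))]:
    print(n,np.round(tri([(ot,st,c1(*a)),(os_,ss,c2(*b))]),4))
for n,u in (('bar a',(131,284)),('bar b',(186,238))): print(n,np.round(ray(ot,st,c1(*u),.09),4))
E
```

```text
hsv [[10, 162, 93], [10, 160, 94]]
[374. 241.] [ 0.4597 -0.3046  0.015 ] [np.float64(0.087), np.float64(0.0525)] 2.761
[372. 193.] [ 0.61   -0.3027  0.015 ] [np.float64(0.0874), np.float64(0.0533)] 2.855
[315. 192.] [ 0.6158 -0.1244  0.015 ] [np.float64(0.0527), np.float64(0.0852)] 0.266
[239. 232.] [ 0.6262 -0.1251  0.015 ] [np.float64(0.0959), np.float64(0.0583)] 0.316
[185. 212.] [ 0.6191 -0.3031  0.015 ] [np.float64(0.0982), np.float64(0.0647)] 2.881
[207. 175.] [ 0.4688 -0.3054  0.015 ] [np.float64(0.0981), np.float64(0.0659)] 2.798
BL [0.6331 0.3033 0.0052]
BR [0.6629 0.0067 0.0032]
FR [ 0.4512 -0.0156  0.0118]
FL [0.4237 0.2804 0.0161]
off [0.5333 0.4003 0.0585]
1dot [0.5272 0.3769 0.0551]
disc [0.4956 0.3966 0.0613]
boxBL [0.5367 0.4398 0.057 ]
bar a [[0.4811 0.4109 0.09  ]]
bar b [[0.5147 0.371  0.09  ]]
```

```bash
cat >> h.py <<'E'
def go(*targets):
    """targets (x,y,z,yaw): tool-frame totals in mm with rows needed"""
    o=bot.get_obs();p=np.array(o['position']);y=Ro.from_euler('xyz',o['ee_rot']).as_matrix();y=np.arctan2(y[1,0],y[0,0])
    for x in targets:
        d=np.array(x[:3])-p;c,s=np.cos(y),np.sin(y)
        l=np.array([c*d[0]+s*d[1],s*d[0]-c*d[1],-d[2]])*1000
        tw=-((x[3]-y+np.pi/2)%np.pi-np.pi/2) if len(x)>3 else 0
        n=max(1,int(np.ceil(max(np.linalg.norm(l)/60,abs(tw)/.18))))
        print('total',np.round(l,1),'twist',round(tw,3),'rows',n,'each',np.round(l/n,1),round(tw/n,4)); p=np.array(x[:3]);y=y-tw
E
python3 - <<'E'
from h import *
o,s=snap('wrist','w0');print(np.round(s['tool_from_camera'],3),s['fovy'])
go((.35,-.35,.30),(.5,0,.30),(.45,.39,.30))
E
```

```text
[[ 0.    -0.95  -0.311  0.08 ]
 [ 1.    -0.     0.001 -0.001]
 [-0.001 -0.311  0.95  -0.141]
 [ 0.     0.     0.     1.   ]] 61.93538846363339
total [ 255.1 -100.6  -69.2] twist 0 rows 5 each [ 51.  -20.1 -13.8] 0.0
total [ 230.  -303.4   -0. ] twist 0 rows 7 each [ 32.9 -43.3  -0. ] 0.0
total [  45.6 -390.5   -0. ] twist 0 rows 7 each [  6.5 -55.8  -0. ] 0.0
```

jog_arm(rows=[[0,[51,-20,-14],0],[0,[51,-20,-14],0],[0,[51,-20,-14],0],[0,[51,-20,-14],0],[0,[51,-20,-14],0],[0,[33,-43,0],0],[0,[33,-43,0],0],[0,[33,-43,0],0],[0,[33,-43,0],0],[0,[33,-43,0],0],[0,[33,-43,0],0],[0,[33,-43,0],0],[0,[6,-56,0],0],[0,[6,-56,0],0],[0,[6,-56,0],0],[0,[6,-56,0],0],[0,[6,-56,0],0],[0,[6,-56,0],0],[0,[6,-56,0],0],[0,[0,0,0],0]])

```text
t: 2.65
position: [0.4462, 0.3908, 0.3]
ee_rot: [-3.141, 0.002, 0.249]
force: [1.5, -0.7, -0.3]
grip_width: 0.0853
grip_force: 0.0
```

```bash
python3 - <<'E'
from h import *
o,s=snap('wrist','w1');print(o['t'],o['position'],o['ee_rot'],o['force'])
E
```

```text
2.65 [0.44617689 0.39083562 0.3000167 ] [-3.14137373e+00  1.62835192e-03  2.48733216e-01] [ 1.45739632 -0.69414707 -0.33505846]
```

View pics/w1.png

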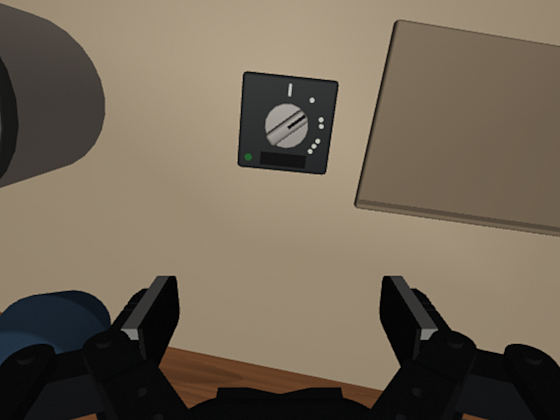

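The wrist view shows the controller: off bar (290,90), one dot (312,100), two dots about (321,123), three dots about (314,146). The grip bar runs from (268,143) to (307,111), so the selector is at one dot.

```bash
python3 - <<'E'
from h import *
o,s=load('w1')
m=ray(o,s,[(290,90),(312,100),(321,123),(313.5,146)],.06);print(np.round(m,4))
box=ray(o,s,[(244,72),(338,82),(326,174),(238,165)],.06);print('box',np.round(box,4),box.mean(0),
 'yaw',np.arctan2(*(box[0]-box[3])[[1,0]]),np.arctan2(*(-(box[1]-box[0]))[[0,1]]*np.array([-1,1])) )
b=ray(o,s,[(268,143),(307,111)],.093);d=b[1]-b[0];print('bar',np.round(b,4),b.mean(0),np.arctan2(d[1],d[0]),np.linalg.norm(d))
# contour of disc/bar
g=cv2.cvtColor(s['pixels'],cv2.COLOR_RGB2GRAY)
roi=(g[102:152,260:312]>85).astype(np.uint8)*255
for c in blobs(roi,200,3000): r=cv2.minAreaRect(c);print(np.array(r[0])+[260,102],r[1])
# two-view height of the bar centre
ot,st=load('top0');print(tri([(o,s,(288,126)),(ot,st,(105+160/4,165+262/4))]))
# slab corners
print(ray(o,s,[(398,20),(355,206)],.015))
cv2.imwrite('pics/c3.png',cv2.resize(s['pixels'][60:180,225:345],None,fx=5,fy=5,interpolation=cv2.INTER_CUBIC)[:,:,::-1])
E
```

```text
[[0.5309 0.4016 0.06  ]
 [0.527  0.3769 0.06  ]
 [0.507  0.3613 0.06  ]
 [0.4817 0.3623 0.06  ]]
box [[0.5361 0.4513 0.06  ]
 [0.5505 0.356  0.06  ]
 [0.4555 0.3403 0.06  ]
 [0.4413 0.4371 0.06  ]] [0.4958354  0.39615849 0.06      ] yaw 0.14855632083097317 0.14969309552720142
bar [[0.4771 0.4108 0.093 ]
 [0.5158 0.3818 0.093 ]] [0.49648658 0.39630946 0.093     ] -0.6435697773452834 0.048387390075248594
[290.77028275 133.12540054] (25.644489288330078, 44.537010192871094)
[278.44174194 114.0224781 ] (16.59844207763672, 41.04176712036133)
[0.49679787 0.39454904 0.07041733]
[[0.63030192 0.30497286 0.015     ]
 [0.41665656 0.28408817 0.015     ]]
```

View pics/c3.png

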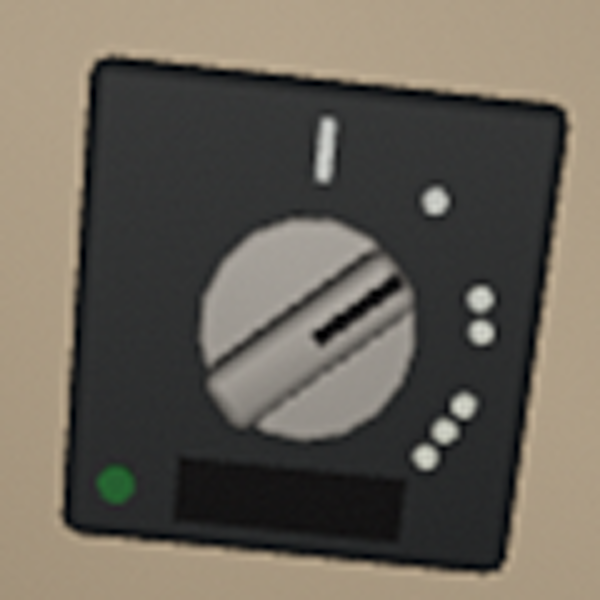

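```bash
python3 - <<'E'
from h import *
go((.496,.396,.13,-.57),(.496,.396,.074,-.57))
E
```

```text
total [ 49.4   5.1 170.2] twist 0.817 rows 5 each [ 9.9  1.  34. ] 0.1634
total [ 0. -0. 56.] twist -0.0 rows 1 each [ 0. -0. 56.] -0.0
```

jog_arm(rows=[[0,[49,5,0],0],[0,[0,0,34],0.163],[0,[0,0,34],0.163],[0,[0,0,34],0.163],[0,[0,0,34],0.163],[0,[0,0,34],0.163],[0,[0,0,0],0],[0,[0,0,28],0],[0,[0,0,28],0],[0,[0,0,0],0]])

```text
t: 3.95
position: [0.4963, 0.3935, 0.075]
ee_rot: [3.139, 0.001, -0.569]
force: [0.4, 0.4, 0.6]
grip_width: 0.0855
grip_force: 0.0
```

```bash
python3 - <<'E'
from h import *
go((.496,.396,.074,-.57))
E
```

```text
total [-1.6 -2.   1. ] twist 0.001 rows 1 each [-1.6 -2.   1. ] 0.0008
```

Grip and turn to off.

jog_arm(rows=[[0,[-1,-2,1],0],[1,[0,0,0],0],[1,[0,0,0],0],[1,[0,0,0],0],[1,[0,0,0],0],[1,[0,0,0],-0.12],[1,[0,0,0],-0.12],[1,[0,0,0],-0.12],[1,[0,0,0],-0.12],[1,[0,0,0],-0.12],[1,[0,0,0],-0.12],[1,[0,0,0],0],[1,[0,0,0],0]])

```text
t: 5.58
position: [0.4966, 0.3961, 0.0745]
ee_rot: [3.141, 0.001, 0.147]
force: [-2.3, -3.8, 5.9]
grip_width: 0.0117
grip_force: 59.7
```

jog_arm(rows=[[0,[0,0,0],0],[0,[0,0,0],0],[0,[0,0,0],0],[0,[0,0,-50],0],[0,[0,0,-60],0],[0,[-30,0,-60],0],[0,[-50,0,-56],0],[0,[0,0,0],0]])

```text
t: 6.58
position: [0.4271, 0.3876, 0.292]
ee_rot: [-3.137, -0.008, 0.15]
force: [0.9, -0.4, 0.1]
grip_width: 0.0857
grip_force: 0.0
```

```bash
python3 - <<'E'
from h import *
o,s=snap('wrist','w2');print(o['t'],o['position'],o['ee_rot'])
cx=proj(o,s,(.496,.396,.09))[0].astype(int);print(cx)
u,v=cx;cv2.imwrite('pics/c4.png',cv2.resize(s['pixels'][max(v-70,0):v+70,u-80:u+80],None,fx=3,fy=3)[:,:,::-1])
ot,st=snap('top','top1')
for t in tiles(ot,st): print(*t)
go((.5,0,.3),(.50,-.22,.3,-.38))
E
```

```text
6.575 [0.42709055 0.38756161 0.29202158] [-3.13727542 -0.00794413  0.15045845]
[282 108]
[374. 241.] [ 0.4594 -0.3052  0.015 ] [np.float64(0.0856), np.float64(0.0537)] 2.771
[372. 193.] [ 0.6102 -0.3028  0.015 ] [np.float64(0.0874), np.float64(0.0536)] 2.852
[315. 192.] [ 0.6166 -0.1238  0.015 ] [np.float64(0.0516), np.float64(0.0876)] 0.253
total [ 13.9 393.  -12.9] twist 0 rows 7 each [ 2.  56.1 -1.8] 0.0
total [-32.7 217.6  -0. ] twist 0.529 rows 4 each [-8.2 54.4 -0. ] 0.1323
```

View pics/c4.png

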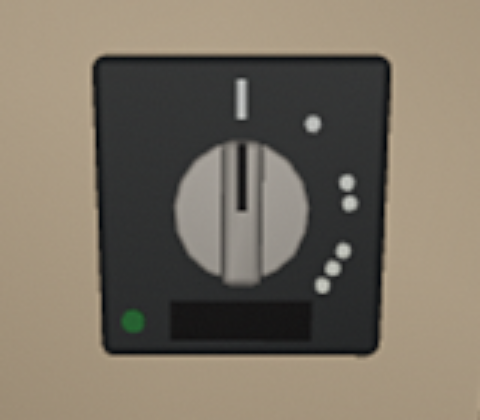

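c4 confirms that the selector points at the off bar. Next I'll look at the tiles from the wrist.

jog_arm(rows=[[0,[2,56,-2],0],[0,[2,56,-2],0],[0,[2,56,-2],0],[0,[2,56,-2],0],[0,[2,56,-2],0],[0,[2,56,-2],0],[0,[2,56,-2],0],[0,[-8,54,0],0],[0,[-8,54,0],0],[0,[-8,54,0],0],[0,[-8,54,0],0],[0,[0,0,0],0.13],[0,[0,0,0],0.13],[0,[0,0,0],0.13],[0,[0,0,0],0.13],[0,[0,0,0],0]])

```text
t: 8.68
position: [0.5001, -0.218, 0.2988]
ee_rot: [-3.141, 0.003, -0.371]
force: [0.4, -0.4, -0.4]
grip_width: 0.0856
grip_force: 0.0
```

```bash
python3 - <<'E'
from h import *
o,s=snap('wrist','w3');print(o['t'],o['position'],o['ee_rot'])
ot,st=load('top1')
W=tiles(o,s,1000,20000);T=tiles(ot,st)
for t in W: print(*t)
for w in W:
    t=min(T,key=lambda t:np.linalg.norm(t[1]-w[1])); print('two-view centre',np.round(tri([(o,s,w[0]),(ot,st,t[0])]),4))
E
```

```text
8.675 [ 0.50012343 -0.21802226  0.29875332] [-3.14112615  0.00336777 -0.37085672]
[358. 165.] [ 0.4621 -0.306   0.015 ] [np.float64(0.0905), np.float64(0.0563)] 2.771
[168.  96.] [ 0.6182 -0.1264  0.015 ] [np.float64(0.0564), np.float64(0.0888)] 0.294
[315.  42.] [ 0.6097 -0.3021  0.015 ] [np.float64(0.0548), np.float64(0.0868)] 2.859
two-view centre [ 0.4599 -0.3076  0.0035]
two-view centre [ 0.6192 -0.1238  0.0061]
two-view centre [ 0.6108 -0.3027  0.0194]
```

View pics/w3.png

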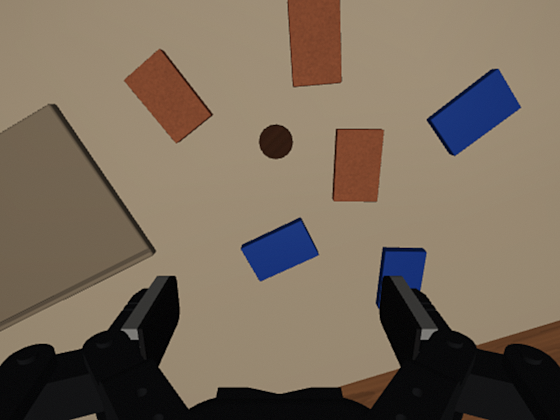

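The wrist view shows terracotta tiles at (358,165), (168,96) and (315,42). The others are blue, and the rib is at (276,141). I'll take the tile at (358,165) by its near end.

```bash
python3 - <<'E'
from h import *
go((.434,-.295,.06,2.771),(.434,-.295,.004))
E
```

```text
total [-33.9  95.8 239.1] twist 0.001 rows 5 each [-6.8 19.2 47.8] 0.0003
total [ 0. -0. 56.] twist 0 rows 1 each [ 0. -0. 56.] 0.0
```

jog_arm(rows=[[0,[-17,48,0],0],[0,[-17,48,40],0],[0,[0,0,50],0],[0,[0,0,50],0],[0,[0,0,50],0],[0,[0,0,48],0],[0,[0,0,0],0],[0,[0,0,28],0],[0,[0,0,28],0],[0,[0,0,0],0],[1,[0,0,0],0],[1,[0,0,0],0],[1,[0,0,0],0],[1,[0,0,0],0]])

```text
t: 10.48
position: [0.4395, -0.2971, 0.0152]
ee_rot: [3.136, -0.014, -0.37]
force: [-3.0, 9.1, 47.0]
grip_width: 0.0141
grip_force: 23.4
```

The open pads stand too far back, so the fingers closed on top of the tile. I'll release, rise and look again.

jog_arm(rows=[[0.25,[0,0,-20],0],[0.25,[0,0,-60],0],[0.25,[-20,0,-60],0],[0.25,[0,0,-40],0],[0.25,[0,0,0],0],[0.25,[0,0,0],0]])

```text
t: 11.22
position: [0.4163, -0.2859, 0.1877]
ee_rot: [3.141, -0.0, -0.371]
force: [-0.6, 0.4, -0.3]
grip_width: 0.0637
grip_force: 0.0
```

```bash
python3 - <<'E'
from h import *
o,s=snap('wrist','w4');print(o['t'],o['position'],o['ee_rot'],o['grip_width'])
for t in tiles(o,s,1000,40000): print(*t)
ot,st=snap('top','top2')
for t in tiles(ot,st): print(*t)
E
```

```text
11.225 [ 0.41626456 -0.28592845  0.18765108] [ 3.14144481e+00 -3.19286802e-04 -3.71024105e-01] 0.06371422824573038
[295. 129.] [ 0.4575 -0.3164  0.015 ] [np.float64(0.0538), np.float64(0.0878)] 2.813
[167.  97.] [ 0.5237 -0.2243  0.015 ] [np.float64(0.0377), np.float64(0.0381)] 2.796
[22. 45.] [ 0.6023 -0.1323  0.015 ] [np.float64(0.0574), np.float64(0.0659)] 0.273
[375. 235.] [ 0.4779 -0.3075  0.015 ] [np.float64(0.0552), np.float64(0.0265)] 2.647
[372. 194.] [ 0.6096 -0.3028  0.015 ] [np.float64(0.0875), np.float64(0.053)] 2.846
[315. 192.] [ 0.6157 -0.1243  0.015 ] [np.float64(0.0518), np.float64(0.0852)] 0.266
```

```bash
python3 - <<'E'
from h import *
go((.429,-.3067,.06,2.813),(.429,-.3067,-.003))
E
```

```text
total [ 19.8  14.9 126.5] twist -0.042 rows 3 each [ 6.6  5.  42.2] -0.0142
total [ 0. -0. 63.] twist 0 rows 2 each [ 0.  -0.  31.5] 0.0
```

jog_arm(rows=[[0.17,[20,15,30],0],[0.17,[0,0,50],-0.042],[0.17,[0,0,48],0],[0.17,[0,0,0],0],[0.17,[0,0,31],0],[0.17,[0,0,32],0],[0.17,[0,0,0],0]])

```text
t: 12.2
position: [0.4292, -0.3069, -0.0038]
ee_rot: [-3.14, 0.003, -0.329]
force: [-0.4, 0.7, 0.7]
grip_width: 0.0706
grip_force: 0.0
```

jog_arm(rows=[[0.38,[0,0,0],0],[0.38,[0,0,0],0],[0.38,[0,0,0],0],[0.38,[0,0,0],0]])

```text
t: 12.7
position: [0.4306, -0.3083, -0.0013]
ee_rot: [3.14, -0.003, -0.329]
force: [-0.6, 1.2, 6.8]
grip_width: 0.0542
grip_force: 64.2
```

jog_arm(rows=[[1,[0,0,-20],0],[1,[0,0,-30],0],[1,[0,0,-40],0],[1,[0,0,-40],0],[1,[0,0,0],0],[1,[0,0,0],0]])

```text
t: 13.45
position: [0.4293, -0.3071, 0.1264]
ee_rot: [-3.142, 0.0, -0.329]
force: [0.4, -0.6, -2.7]
grip_width: 0.0542
grip_force: 64.1
```

```bash
python3 - <<'E'
from h import *
o,s=snap('wrist','w5')
o,s2=snap('scene','sc5')
a=cv2.resize(s['pixels'],(400,300));u,v=proj(o,s2,o['position'])[0].astype(int);print(u,v)
u=max(u,100);v=max(v,75)
b=cv2.resize(s2['pixels'][v-75:v+75,u-100:u+100],(400,300));cv2.imwrite('pics/c5.png',np.hstack([a,b])[:,:,::-1])
E
```

```text
207 141
```

View pics/c5.png

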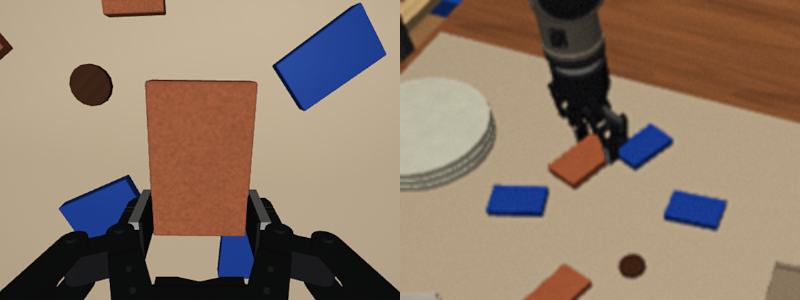

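The tile is held level across its width and doesn't droop at full grip. I'll lower it to just above the table and ease the grip in small steps so it swings down under gravity.

jog_arm(rows=[[1,[0,0,27],0],[1,[0,0,27],0],[0.365,[0,0,0],0],[0.365,[0,0,0],0]])

```text
t: 14.05
position: [0.4298, -0.3076, 0.0727]
ee_rot: [3.142, 0.0, -0.329]
force: [-0.6, -0.3, -1.3]
grip_width: 0.0543
grip_force: 64.1
```

jog_arm(rows=[[0.355,[0,0,0],0],[0.355,[0,0,0],0]])

```text
t: 14.3
position: [0.43, -0.3077, 0.0733]
ee_rot: [3.141, -0.001, -0.329]
force: [0.7, -0.8, -0.8]
grip_width: 0.0552
grip_force: 32.6
```

jog_arm(rows=[[0.351,[0,0,0],0],[0.351,[0,0,0],0]])

```text
t: 14.55
position: [0.4297, -0.3075, 0.0727]
ee_rot: [3.141, -0.0, -0.329]
force: [-0.6, -0.0, -1.8]
grip_width: 0.0553
grip_force: 20.9
```

jog_arm(rows=[[0.348,[0,0,0],0],[0.348,[0,0,0],0]])

```text
t: 14.8
position: [0.4296, -0.3074, 0.0725]
ee_rot: [3.142, 0.0, -0.329]
force: [0.3, -0.5, -1.8]
grip_width: 0.0557
grip_force: 12.8
```

```bash
python3 - <<'E'
from h import *
o,s=snap('wrist','w6')
for c in blobs(red(s['pixels']),3000,90000): print(cv2.boundingRect(c))
o,s=load('w5')
for c in blobs(red(s['pixels']),3000,90000): print('before',cv2.boundingRect(c))
E
```

```text
(203, 112, 158, 219)
(51, 90, 71, 72)
before (203, 112, 157, 219)
```

jog_arm(rows=[[0.346,[0,0,0],0],[0.346,[0,0,0],0]])

```text
t: 15.1
position: [0.4297, -0.3074, 0.0725]
ee_rot: [3.141, -0.0, -0.329]
force: [0.1, 0.3, -1.6]
grip_width: 0.0561
grip_force: 4.8
```

jog_arm(rows=[[0.3445,[0,0,0],0],[0.3445,[0,0,0],0]])

```text
t: 15.35
position: [0.4298, -0.3076, 0.0727]
ee_rot: [3.141, -0.001, -0.329]
force: [-1.0, -0.5, -0.1]
grip_width: 0.0561
grip_force: 0.0
```

```bash
python3 - <<'E'
from h import *
o,s=snap('wrist','w7')
for c in blobs(red(s['pixels']),3000,90000): print(cv2.boundingRect(c))
E
```

```text
(233, 190, 93, 145)
(51, 90, 71, 72)
```

```bash
cp pics/w7.png pics/v7.png
```

```text
(no output)
```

View pics/v7.png

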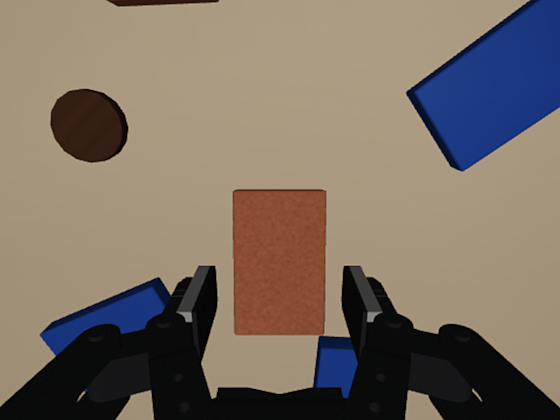

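The tile dropped flat again and is undamaged: (280,262) in the view. The slip window is narrow, so I'll re-grip right at the end, where the gravity torque is larger and the contact patch smaller.

jog_arm(rows=[[0.17,[0,0,0],0],[0.17,[-20,0,-60],0],[0.17,[-20,0,-60],0],[0.17,[0,0,0],0]])

```text
t: 15.9
position: [0.3932, -0.2961, 0.1956]
ee_rot: [3.137, -0.008, -0.33]
force: [0.4, -0.7, -0.4]
grip_width: 0.071
grip_force: 0.0
```

```bash
python3 - <<'E'
from h import *
o,s=snap('wrist','w8');print(o['position'])
for t in tiles(o,s,3000,40000): print(*t)
t=min(tiles(o,s,3000,40000),key=lambda t:abs(t[2][0]*t[2][1]-.09*.056));y=t[3]-np.pi if t[3]>np.pi/2 else t[3]
g=t[1][:2]-.043*np.array([np.cos(y),np.sin(y)]);print(g,y)
go((*g,.05,y),(*g,0))
E
```

```text
[ 0.39324229 -0.29607366  0.19562885]
[296. 186.] [ 0.3854 -0.31    0.015 ] [np.float64(0.0537), np.float64(0.0888)] 2.852
[ 0.34419051 -0.29772084] -0.28959265358979325
total [-45.1  18.  143.1] twist -0.04 rows 3 each [-15.    6.   47.7] -0.0133
total [ 0. -0. 50.] twist 0 rows 1 each [ 0. -0. 50.] 0.0
```

```bash
python3 - <<'E'
from h import *
y=-.29; g=np.array([.3854,-.31])+.043*np.array([np.cos(y),np.sin(y)]);print(g)
go((*g,.05,y),(*g,0))
E
```

```text
[ 0.42660449 -0.32229595]
total [ 40.8  14.6 143.1] twist -0.04 rows 3 each [13.6  4.9 47.7] -0.0132
total [ 0. -0. 50.] twist 0 rows 1 each [ 0. -0. 50.] 0.0
```

jog_arm(rows=[[0.17,[41,15,0],0],[0.17,[0,0,48],-0.04],[0.17,[0,0,48],0],[0.17,[0,0,47],0],[0.17,[0,0,25],0],[0.17,[0,0,25],0],[0.17,[0,0,0],0],[0.37,[0,0,0],0],[0.37,[0,0,0],0],[0.37,[0,0,0],0],[0.37,[0,0,-20],0],[0.37,[0,0,-30],0],[0.37,[0,0,-32],0],[0.37,[0,0,0],0],[0.351,[0,0,0],0],[0.351,[0,0,0],0],[0.351,[0,0,0],0]])

```text
t: 18.08
position: [0.4258, -0.3217, 0.0791]
ee_rot: [-3.141, 0.002, -0.289]
force: [-0.7, 0.8, -1.6]
grip_width: 0.0555
grip_force: 16.0
```

```bash
cat >> h.py <<'E'
def look(tag):
    o,s=snap('wrist',tag+'w');o,s2=snap('scene',tag+'s')
    print(round(o['t'],2),np.round(o['position'],3),'F',np.round(o['force'],1),'gw',round(o['grip_width'],4),'gf',round(o['grip_force'],1))
    print('wrist',[cv2.boundingRect(c) for c in blobs(red(s['pixels']),800,90000)])
    print('scene',[cv2.boundingRect(c)+(int(cv2.contourArea(c)),) for c in blobs(red(s2['pixels']),60,90000)])
    return o,s,s2
E
python3 -c "
from h import *
look('a')"
```

```text
18.12 [ 0.426 -0.322  0.079] F [-0.4 -1.  -2.2] gw 0.0553 gf 16.0
wrist [(213, 284, 133, 110), (36, 82, 69, 71)]
scene [(228, 218, 23, 29, 481), (168, 198, 34, 30, 466), (217, 194, 12, 10, 79), (214, 129, 16, 21, 114)]
```

jog_arm(rows=[[0.347,[0,0,0],0],[0.347,[0,0,0],0]])

```text
t: 18.42
position: [0.4261, -0.322, 0.0799]
ee_rot: [-3.141, 0.0, -0.289]
force: [-0.1, -0.4, -2.9]
grip_width: 0.0558
grip_force: 5.5
```

```bash
python3 -c "
from h import *
look('b')"
```

```text
18.48 [ 0.426 -0.322  0.08 ] F [ 0.   0.1 -1.6] gw 0.0556 gf 5.2
wrist [(214, 232, 131, 79), (36, 83, 70, 71)]
scene [(228, 218, 23, 29, 481), (168, 198, 34, 30, 475), (217, 194, 12, 10, 75), (196, 144, 17, 31, 287)]
```

jog_arm(rows=[[0.346,[0,0,0],0],[0.346,[0,0,0],0]])

```text
t: 18.77
position: [0.4262, -0.3221, 0.0801]
ee_rot: [3.141, 0.0, -0.289]
force: [-0.7, -0.5, -3.1]
grip_width: 0.0558
grip_force: 3.2
```

```bash
python3 -c "
from h import *
look('c')"
```

```text
18.82 [ 0.426 -0.322  0.08 ] F [-1.2  0.3 -2.2] gw 0.0559 gf 3.2
wrist [(214, 191, 131, 115), (36, 83, 70, 71)]
scene [(228, 218, 23, 29, 480), (168, 198, 34, 30, 467), (217, 194, 12, 10, 69), (196, 144, 17, 31, 301)]
```

```bash
python3 - <<'E'
from h import *
a=load('cw')[1]['pixels'];b=load('cs')[1]['pixels'][90:210,150:310]
cv2.imwrite('pics/c6.png',np.hstack([cv2.resize(a,(400,300)),cv2.resize(b,(400,300))])[:,:,::-1])
E
```

```text
(no output)
```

View pics/c6.png

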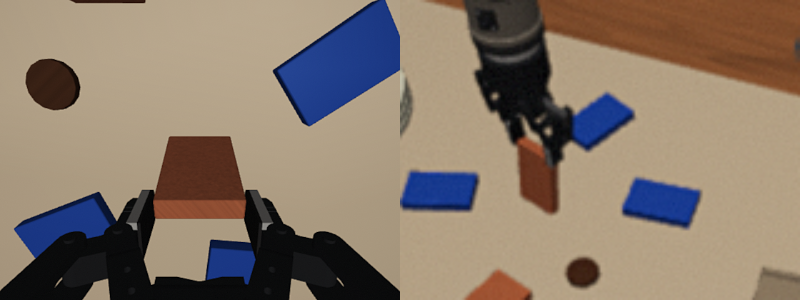

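The tile now hangs upright in the grip. I'll tighten, then measure the tilt and the transfer.

jog_arm(rows=[[0.38,[0,0,0],0],[0.38,[0,0,0],0],[0.38,[0,0,-40],0],[0.38,[0,0,0],0],[0.38,[0,0,0],0]])

```text
t: 19.5
position: [0.4258, -0.3217, 0.1195]
ee_rot: [-3.141, 0.001, -0.289]
force: [0.1, -0.4, -2.4]
grip_width: 0.0541
grip_force: 51.4
```

```bash
cat >> h.py <<'E'
def tilt(o,s):
    m=red(s['pixels']);c=max(blobs(m,3000,90000),key=lambda c:-abs(cv2.boundingRect(c)[0]+cv2.boundingRect(c)[2]/2-280))
    mm=np.zeros_like(m);cv2.drawContours(mm,[c],-1,255,-1)
    rows=np.where(mm.any(1))[0];w=(mm>0).sum(1);v=cv2.cvtColor(s['pixels'],cv2.COLOR_RGB2HSV)[...,2]
    br=np.array([np.median(v[r][mm[r]>0]) for r in rows])
    k=np.argmax(np.abs(np.convolve(br,np.r_[np.ones(4),-np.ones(4)],'valid')))+4
    vb,vt=rows[0]+1,rows[k]; 
    f,cx,cy,_,_=cam(o,s);M=np.array(s['tool_from_camera']);P=[]
    for r in (vb,vt):
        d=f*.056/w[r+2 if r==vb else r-2];u=np.where(mm[r+2 if r==vb else r-2])[0].mean()
        P.append((M@[(u-cx)/f*d,(r-cy)/f*d,d,1])[:3])
    D=P[0]-P[1];print('rows',vb,vt,'w',w[vb+2],w[vt-2],'bottom',np.round(P[0],4),'top',np.round(P[1],4),'len',np.linalg.norm(D),'tilt',np.arctan2(D[0],D[2]))
E
python3 - <<'E'
from h import *
o,s,_=look('d'); tilt(o,s)
ot,st=snap('top','top3')
for t in tiles(ot,st): print(*t)
E
```

```text
19.55 [ 0.426 -0.322  0.119] F [ 0.4 -0.6 -2.2] gw 0.0539 gf 51.4
wrist [(216, 191, 127, 115), (74, 84, 59, 60), (123, 0, 93, 18)]
scene [(228, 218, 23, 29, 482), (168, 198, 34, 29, 468), (217, 194, 12, 10, 78), (194, 135, 17, 32, 314)]
rows 192 280 w 86 127 bottom [ 0.0196 -0.0004  0.0789] top [ 0.002  -0.0008 -0.0043] len 0.08501008335065594 tilt 0.2086452308125236
[372. 194.] [ 0.6097 -0.3025  0.015 ] [np.float64(0.0881), np.float64(0.0522)] 2.867
[315. 192.] [ 0.6157 -0.1244  0.015 ] [np.float64(0.0518), np.float64(0.0853)] 0.27
```

The tile hangs tilted by about 0.2 rad, with its bottom toward tool +x. I'll carry it over the slab, touch down lightly and drag it straight.

```bash
cat >> h.py <<'E'
SH=np.array([.5415,.145]);SY=.0975
def slab(x,y): c,s=np.cos(SY),np.sin(SY); return SH+np.array([c*x-s*y,s*x+c*y])
E
python3 - <<'E'
from h import *
g=slab(.045,.085);print(g)
go((.43,-.32,.17,SY),(*g,.17),(*g,.112))
E
```

```text
[0.5780119  0.23397686]
total [  3.7  -2.8 -51. ] twist -0.387 rows 3 each [  1.2  -0.9 -17. ] -0.1289
total [ 201.2 -536.9   -0. ] twist 0 rows 10 each [ 20.1 -53.7  -0. ] 0.0
total [ 0.  0. 58.] twist 0 rows 1 each [ 0.  0. 58.] 0.0
```

jog_arm(rows=[[1,[0,0,-17],-0.129],[1,[0,0,-17],-0.129],[1,[0,0,-17],-0.129],[1,[10,-27,0],0],[1,[19,-50,0],0],[1,[19,-50,0],0],[1,[19,-50,0],0],[1,[19,-50,0],0],[1,[19,-50,0],0],[1,[19,-50,0],0],[1,[19,-50,0],0],[1,[19,-50,0],0],[1,[19,-50,0],0],[1,[19,-50,0],0],[1,[4,-12,0],0],[1,[0,0,25],0],[1,[0,0,25],0],[1,[0,0,0],0],[1,[0,0,0],0]])

```text
t: 22.02
position: [0.5771, 0.2338, 0.1217]
ee_rot: [3.141, -0.001, 0.097]
force: [-0.1, -0.3, -2.2]
grip_width: 0.0534
grip_force: 63.6
```

```bash
python3 - <<'E'
from h import *
o,s,_=look('e'); tilt(o,s); print(bot.get_obs()['ee_rot'])
E
```

```text
22.07 [0.577 0.234 0.122] F [ 0.3  0.1 -2.2] gw 0.053 gf 63.6
wrist [(216, 191, 127, 115)]
scene [(356, 231, 28, 30, 542), (228, 218, 23, 29, 484), (168, 198, 34, 30, 464), (217, 193, 12, 11, 66)]
rows 192 279 w 86 125 bottom [ 0.0199 -0.0006  0.0789] top [ 0.0015 -0.001  -0.0019] len 0.08290615483506027 tilt 0.22377510887465754
[-3.14141393e+00 -2.09532280e-03  9.73926801e-02]
```

jog_arm(rows=[[1,[0,0,12],0],[1,[0,0,6],0],[1,[0,0,0],0],[1,[0,0,2],0],[1,[0,0,0],0]])

```text
t: 22.75
position: [0.5766, 0.2343, 0.101]
ee_rot: [3.141, -0.0, 0.098]
force: [-0.4, -0.0, -1.4]
grip_width: 0.0534
grip_force: 63.7
```

jog_arm(rows=[[1,[0,0,2],0],[1,[0,0,0],0],[1,[0,0,0],0]])

```text
t: 23.12
position: [0.5766, 0.2343, 0.0991]
ee_rot: [3.142, -0.0, 0.098]
force: [0.3, -0.7, -2.1]
grip_width: 0.0532
grip_force: 63.7
```

jog_arm(rows=[[1,[0,0,2],0],[1,[0,0,0],0],[1,[0,0,0],0]])

```text
t: 23.5
position: [0.5766, 0.2342, 0.097]
ee_rot: [3.141, -0.0, 0.098]
force: [-0.1, -0.3, -1.9]
grip_width: 0.0535
grip_force: 63.7
```

jog_arm(rows=[[1,[0,0,2],0],[1,[0,0,0],0],[1,[0,0,0],0]])

```text
t: 23.88
position: [0.5769, 0.2343, 0.0955]
ee_rot: [-3.142, -0.001, 0.098]
force: [0.4, 0.3, 2.6]
grip_width: 0.0534
grip_force: 64.1
```

jog_arm(rows=[[1,[0,0,2],0],[1,[0,0,0],0],[1,[0,0,0],0]])

```text
t: 24.25
position: [0.5778, 0.2344, 0.0954]
ee_rot: [-3.141, -0.004, 0.098]
force: [-1.2, 0.2, 12.2]
grip_width: 0.0533
grip_force: 65.2
```

jog_arm(rows=[[0.3485,[0,0,0],0],[0.3485,[0,0,0],0],[0.3485,[0,0,0],0]])

```text
t: 24.62
position: [0.5776, 0.2345, 0.0947]
ee_rot: [-3.141, -0.003, 0.098]
force: [-0.9, -0.9, 8.7]
grip_width: 0.0555
grip_force: 8.8
```

jog_arm(rows=[[0.3485,[4,0,0],0],[0.3485,[4,0,0],0],[0.3485,[0,0,0],0]])

```text
t: 25.0
position: [0.5858, 0.2353, 0.0945]
ee_rot: [-3.141, -0.003, 0.098]
force: [-0.5, -0.0, 8.7]
grip_width: 0.0555
grip_force: 9.1
```

```bash
python3 - <<'E'
from h import *
o,s,_=look('f'); tilt(o,s)
E
```

```text
25.05 [0.586 0.235 0.095] F [-0.2 -1.   8.4] gw 0.0554 gf 9.1
wrist [(214, 202, 131, 106)]
scene [(354, 239, 28, 27, 475), (228, 218, 23, 29, 479), (168, 198, 34, 29, 468), (217, 194, 12, 10, 71)]
rows 203 281 w 85 129 bottom [ 0.0123 -0.0009  0.0792] top [ 0.0031 -0.001  -0.0065] len 0.08625838842025114 tilt 0.10697115835960402
```

jog_arm(rows=[[0.3485,[4,0,0],0],[0.3485,[3,0,0],0],[0.3485,[0,0,0],0]])

```text
t: 25.48
position: [0.5925, 0.2359, 0.0941]
ee_rot: [-3.141, -0.002, 0.098]
force: [0.1, -0.4, 6.0]
grip_width: 0.0561
grip_force: 9.1
```

```bash
python3 - <<'E'
from h import *
o,s,_=look('g'); tilt(o,s)
a=s['pixels'][150:420,130:430]; b=_['pixels'][200:290,310:410]
cv2.imwrite('pics/c7.png',np.hstack([cv2.resize(a,(400,360)),cv2.resize(b,(400,360))])[:,:,::-1])
E
```

```text
25.52 [0.592 0.236 0.094] F [0.2 0.4 5.9] gw 0.0554 gf 9.1
wrist [(214, 211, 131, 99)]
scene [(354, 241, 28, 25, 435), (228, 218, 23, 29, 480), (168, 198, 34, 30, 467), (217, 194, 12, 10, 76)]
rows 212 281 w 84 129 bottom [ 0.0058 -0.0006  0.08  ] top [ 0.0031 -0.001  -0.0065] len 0.08656620481578836 tilt 0.031264582686699495
```

View pics/c7.png

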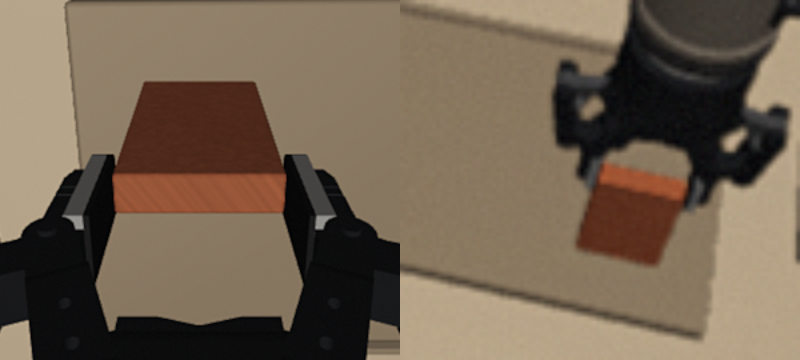

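The tile is upright on the slab, with tilt about 0.03 rad. Releasing gently.

jog_arm(rows=[[0.3485,[2,0,0],0],[0.34,[0,0,0],0],[0.32,[0,0,0],0],[0.2,[0,0,0],0],[0.1,[0,0,0],0],[0.1,[0,0,-20],0],[0.1,[0,0,-40],0],[0.1,[0,0,-60],0],[0.1,[0,0,-60],0],[0.1,[0,0,0],0]])

```text
t: 26.82
position: [0.5955, 0.2366, 0.2793]
ee_rot: [-3.14, -0.011, 0.098]
force: [1.0, -0.1, -0.9]
grip_width: 0.0769
grip_force: 0.0
```

```bash
python3 - <<'E'
from h import *
o,s,s2=look('h')
ot,st=snap('top','top4')
for t in tiles(ot,st): print(*t)
cv2.imwrite('pics/c8.png',np.hstack([cv2.resize(s['pixels'],(400,300)),cv2.resize(s2['pixels'][180:300,270:430],(400,300))])[:,:,::-1])
go((.52,-.05,.28),(.565,-.21,.28))
E
```

```text
26.88 [0.594 0.236 0.276] F [-0.6  0.2 -1.2] gw 0.0769 gf 0.0
wrist [(250, 167, 60, 31)]
scene [(355, 242, 26, 25, 421), (228, 218, 23, 29, 483), (169, 198, 33, 30, 471), (217, 194, 12, 10, 69)]
[372. 194.] [ 0.6095 -0.3032  0.015 ] [np.float64(0.0866), np.float64(0.0537)] 2.867
[315. 192.] [ 0.6157 -0.1243  0.015 ] [np.float64(0.0518), np.float64(0.0852)] 0.266
total [-100.5  277.3   -8.2] twist 0 rows 5 each [-20.1  55.5  -1.6] 0.0
total [ 29.2 163.6  -0. ] twist 0 rows 3 each [ 9.7 54.5 -0. ] 0.0
```

View pics/c8.png

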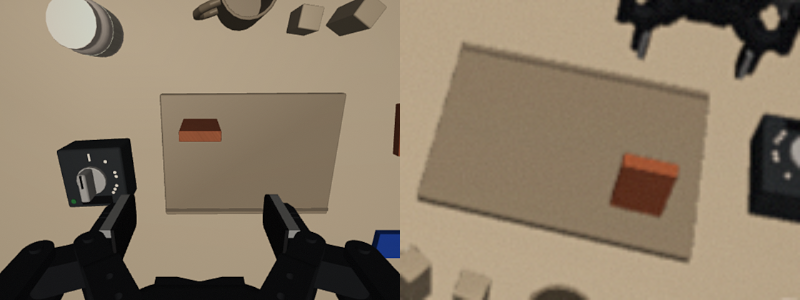

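Tile 1 stands on the slab, and the selector still reads off. Now for tile 2, at top view (315,192).

```bash
python3 - <<'E'
from h import *
ot,st=load('top0');os_,ss=load('scene0')
print('jar rim',tri([(ot,st,(313,135)),(os_,ss,(214,258))]))
go((.56,-.14,.22,.275))
E
```

```text
jar rim [ 0.77255647 -0.11400971  0.11937402]
total [-69.5 370.8  51.8] twist -0.177 rows 7 each [-9.9 53.   7.4] -0.0253
```

jog_arm(rows=[[0.17,[-10,53,7],-0.025],[0.17,[-10,53,7],-0.025],[0.17,[-10,53,7],-0.025],[0.17,[-10,53,7],-0.025],[0.17,[-10,53,7],-0.025],[0.17,[-10,53,7],-0.025],[0.17,[-10,53,7],-0.025],[0.17,[0,0,0],0]])

```text
t: 27.98
position: [0.587, -0.1446, 0.2209]
ee_rot: [-3.139, 0.005, 0.268]
force: [-0.2, 0.8, -0.4]
grip_width: 0.0711
grip_force: 0.0
```

```bash
cat >> h.py <<'E'
def grasp(near,end=.043,sgn=-1,z=0.):
    o,s=snap('wrist','gr');T=[t for t in tiles(o,s,3000,40000) if max(t[2])>.07]
    t=min(T,key=lambda t:np.linalg.norm(t[1][:2]-near));y=t[3]-np.pi if t[3]>np.pi/2 else t[3]
    g=t[1][:2]+sgn*end*np.array([np.cos(y),np.sin(y)]);print(*t,'grip',g,y);go((*g,.05,y),(*g,z))
E
python3 - <<'E'
from h import *
print(bot.get_obs()['position'],bot.get_obs()['ee_rot'])
grasp((.617,-.126))
E
```

```text
[ 0.58696296 -0.14455012  0.22085371] [-3.13923256  0.00465313  0.26784636]
[268. 140.] [ 0.6187 -0.1238  0.015 ] [np.float64(0.0536), np.float64(0.0881)] 0.284 grip [ 0.57742248 -0.1358485 ] 0.284
total [ -7.7  -8.9 171.5] twist -0.015 rows 3 each [-2.6 -3.  57.2] -0.0049
total [ 0.  0. 50.] twist 0 rows 1 each [ 0.  0. 50.] 0.0
```

jog_arm(rows=[[0.17,[-8,-9,40],-0.015],[0.17,[0,0,50],0],[0.17,[0,0,50],0],[0.17,[0,0,31],0],[0.17,[0,0,0],0],[0.17,[0,0,25],0],[0.17,[0,0,25],0],[0.17,[0,0,0],0],[0.37,[0,0,0],0],[0.37,[0,0,0],0],[0.37,[0,0,0],0],[0.37,[0,0,-20],0],[0.37,[0,0,-30],0],[0.37,[0,0,-33],0],[0.37,[0,0,0],0],[0.351,[0,0,0],0],[0.351,[0,0,0],0]])

```text
t: 30.15
position: [0.5774, -0.1343, 0.0848]
ee_rot: [-3.14, 0.002, 0.288]
force: [1.0, -0.2, -1.0]
grip_width: 0.0557
grip_force: 13.5
```

jog_arm(rows=[[0.347,[0,0,0],0],[0.347,[0,0,0],0]])

```text
t: 30.4
position: [0.578, -0.1345, 0.0855]
ee_rot: [-3.141, 0.001, 0.288]
force: [0.0, -0.3, -1.3]
grip_width: 0.0558
grip_force: 3.4
```

```bash
python3 -c "
from h import *
look('i')"
```

```text
30.45 [ 0.578 -0.135  0.086] F [-0.4 -0.5 -2. ] gw 0.0556 gf 2.8
wrist [(216, 238, 127, 74), (454, 165, 106, 148)]
scene [(354, 242, 27, 24, 418), (229, 199, 24, 10, 134), (168, 198, 34, 29, 468)]
```

```bash
python3 - <<'E'
from h import *
o,s=load('iw');tilt(o,s)
g=slab(-.03,-.005)
go((.56,-.135,.165,SY),(*g,.165),(*g,.10))
E
```

```text
rows 239 281 w 81 119 bottom [-0.0145 -0.0009  0.0824] top [-0.0031 -0.001   0.0048] len 0.07840691629657733 tilt -0.145193452826298
total [-17.3  -4.7 -79.3] twist 0.19 rows 2 each [ -8.7  -2.3 -39.7] 0.0951
total [ -21.2 -275.5   -0. ] twist 0 rows 5 each [ -4.2 -55.1  -0. ] 0.0
total [ 0.  0. 65.] twist 0 rows 2 each [ 0.   0.  32.5] 0.0
```

jog_arm(rows=[[0.38,[0,0,0],0],[0.38,[0,0,0],0],[1,[-9,-2,-40],0.095],[1,[-9,-2,-40],0.095],[1,[-3,-40,0],0],[1,[-4,-50,0],0],[1,[-4,-50,0],0],[1,[-4,-50,0],0],[1,[-4,-50,0],0],[1,[-2,-36,0],0],[1,[0,0,30],0],[1,[0,0,25],0],[1,[0,0,0],0],[1,[0,0,0],0]])

```text
t: 32.25
position: [0.5127, 0.1376, 0.112]
ee_rot: [3.142, -0.002, 0.098]
force: [0.3, 0.2, -1.4]
grip_width: 0.0507
grip_force: 63.0
```

```bash
python3 - <<'E'
from h import *
o,s,_=look('j'); tilt(o,s)
go((*slab(-.03,-.005),.10))
E
```

```text
32.3 [0.513 0.138 0.112] F [ 1.  -0.3 -1.1] gw 0.0507 gf 63.0
wrist [(222, 268, 115, 44), (0, 51, 183, 42)]
scene [(354, 242, 27, 24, 423), (331, 202, 21, 15, 179), (168, 198, 34, 29, 473), (217, 194, 12, 10, 75)]
rows 269 279 w 89 113 bottom [-0.0241 -0.0009  0.0564] top [-0.0068 -0.0009  0.0129] len 0.04685718709833287 tilt -0.3788892199277265
total [-0.7  0.4 12.3] twist 0 rows 1 each [-0.7  0.4 12.3] 0.0
```

```bash
python3 - <<'E'
from h import *
a=load('jw')[1]['pixels'];b=load('js')[1]['pixels'][170:260,290:410]
cv2.imwrite('pics/c9.png',np.hstack([cv2.resize(a,(400,300)),cv2.resize(b,(400,300))])[:,:,::-1])
E
```

```text
(no output)
```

View pics/c9.png

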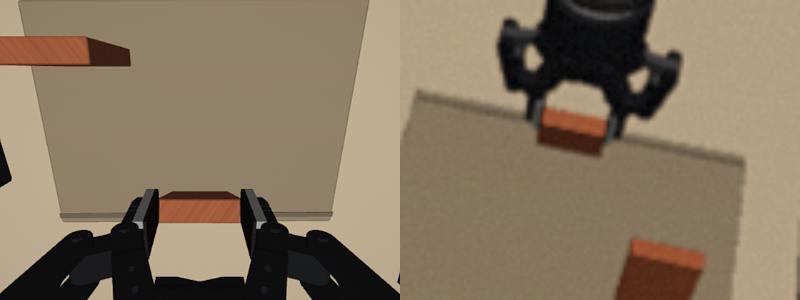

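The grip slackened on the way, so the tile has slid down to the finger tips and leans about 0.4 rad, with its bottom toward tool −x. It is already over the slab, so I'll touch down and drag it upright.

jog_arm(rows=[[1,[0,0,2],0],[1,[0,0,0],0],[1,[0,0,0],0]])

```text
t: 32.72
position: [0.512, 0.1376, 0.1092]
ee_rot: [3.142, -0.0, 0.098]
force: [0.7, 0.2, -0.5]
grip_width: 0.0508
grip_force: 62.9
```

jog_arm(rows=[[1,[0,0,2],0],[1,[0,0,0],0],[1,[0,0,0],0]])

```text
t: 33.1
position: [0.512, 0.1376, 0.107]
ee_rot: [3.142, 0.0, 0.098]
force: [-0.6, -0.6, -1.1]
grip_width: 0.0505
grip_force: 62.9
```

jog_arm(rows=[[1,[0,0,2],0],[1,[0,0,0],0],[1,[0,0,0],0]])

```text
t: 33.48
position: [0.512, 0.1376, 0.1051]
ee_rot: [3.141, -0.0, 0.098]
force: [-0.3, 1.9, -1.0]
grip_width: 0.0509
grip_force: 62.9
```

jog_arm(rows=[[1,[0,0,2],0],[1,[0,0,0],0],[1,[0,0,0],0]])

```text
t: 33.85
position: [0.5119, 0.1376, 0.103]
ee_rot: [3.142, 0.0, 0.098]
force: [-0.2, -0.2, -1.6]
grip_width: 0.0507
grip_force: 62.9
```

jog_arm(rows=[[1,[0,0,2],0],[1,[0,0,0],0],[1,[0,0,0],0]])

```text
t: 34.22
position: [0.512, 0.1376, 0.101]
ee_rot: [3.141, 0.0, 0.098]
force: [0.7, 0.1, -1.5]
grip_width: 0.0509
grip_force: 62.9
```

```bash
python3 - <<'E'
from h import *
o,s,_=look('k'); tilt(o,s)
E
```

```text
34.27 [0.512 0.138 0.101] F [-0.4 -1.1 -1.8] gw 0.0507 gf 62.9
wrist [(222, 268, 115, 44), (0, 45, 178, 46)]
scene [(355, 242, 27, 24, 419), (331, 205, 21, 14, 169), (169, 198, 33, 30, 467), (217, 194, 12, 10, 70)]
rows 269 279 w 88 113 bottom [-0.0253 -0.0006  0.0586] top [-0.0068 -0.0009  0.0129] len 0.04938245084582249 tilt -0.38424960753833687
```

jog_arm(rows=[[1,[0,0,2],0],[1,[0,0,2],0],[1,[0,0,0],0],[1,[0,0,0],0]])

```text
t: 34.83
position: [0.512, 0.1376, 0.097]
ee_rot: [3.141, 0.0, 0.098]
force: [-0.3, -0.4, -1.9]
grip_width: 0.0511
grip_force: 62.9
```

jog_arm(rows=[[1,[0,0,2],0],[1,[0,0,2],0],[1,[0,0,0],0],[1,[0,0,0],0]])

```text
t: 35.33
position: [0.513, 0.1377, 0.0939]
ee_rot: [3.142, -0.003, 0.098]
force: [2.9, 1.1, 4.7]
grip_width: 0.0506
grip_force: 65.6
```

jog_arm(rows=[[0.36,[0,0,0],0],[0.36,[-4,0,-1],0],[0.36,[-4,0,-1],0],[0.36,[0,0,0],0]])

```text
t: 35.83
position: [0.5043, 0.1369, 0.0957]
ee_rot: [3.142, -0.002, 0.098]
force: [1.8, 0.2, 5.1]
grip_width: 0.0541
grip_force: 17.1
```

```bash
python3 - <<'E'
from h import *
o,s,_=look('l'); tilt(o,s)
E
```

```text
35.88 [0.504 0.137 0.096] F [2.2 0.3 5.5] gw 0.0545 gf 17.2
wrist [(217, 258, 125, 55), (0, 19, 174, 59)]
scene [(354, 242, 27, 24, 421), (331, 203, 22, 17, 226), (168, 198, 34, 29, 467), (217, 194, 12, 10, 64)]
rows 259 280 w 84 118 bottom [-0.024  -0.0006  0.0702] top [-0.0036 -0.0007  0.0062] len 0.06722361070775232 tilt -0.30810531504187133
```

jog_arm(rows=[[0.352,[-4,0,-1],0],[0.352,[-4,0,0],0],[0.352,[-4,0,-1],0],[0.352,[0,0,0],0]])

```text
t: 36.42
position: [0.4915, 0.1356, 0.0973]
ee_rot: [3.141, 0.0, 0.098]
force: [0.1, 0.6, 5.2]
grip_width: 0.0555
grip_force: 10.3
```

```bash
python3 - <<'E'
from h import *
o,s,_=look('m'); tilt(o,s)
E
```

```text
36.48 [0.492 0.136 0.097] F [1.4 0.4 4.8] gw 0.0553 gf 10.3
wrist [(217, 240, 126, 71), (0, 0, 173, 54)]
scene [(354, 242, 28, 24, 423), (331, 199, 23, 21, 295), (168, 198, 34, 29, 465), (217, 194, 12, 10, 73)]
rows 241 280 w 82 121 bottom [-0.0148 -0.0006  0.0792] top [-0.0015 -0.001   0.0025] len 0.07784543691797438 tilt -0.1716275518046218
```

jog_arm(rows=[[0.351,[-4,0,0],0],[0.351,[-4,0,0],0],[0.351,[-4,0,0],0],[0.351,[0,0,0],0]])

```text
t: 37.02
position: [0.4794, 0.1344, 0.0972]
ee_rot: [3.141, 0.001, 0.098]
force: [0.6, -1.2, 4.9]
grip_width: 0.0556
grip_force: 10.2
```

```bash
python3 - <<'E'
from h import *
o,s,_=look('n'); tilt(o,s)
E
```

```text
37.08 [0.479 0.134 0.097] F [ 0.1 -0.6  6.4] gw 0.0559 gf 10.2
wrist [(216, 223, 127, 88), (0, 0, 171, 31)]
scene [(354, 242, 27, 24, 418), (169, 198, 34, 30, 473), (331, 196, 23, 24, 359), (217, 194, 12, 10, 76)]
rows 224 281 w 82 125 bottom [-0.0038 -0.0006  0.0828] top [ 0.0007 -0.001  -0.0022] len 0.08517318025988818 tilt -0.05207683691480241
```

jog_arm(rows=[[0.351,[-4,0,0],0],[0.351,[0,0,0],0],[0.34,[0,0,0],0],[0.32,[0,0,0],0],[0.2,[0,0,0],0],[0.1,[0,0,0],0],[0.1,[0,0,-20],0],[0.1,[0,0,-40],0],[0.1,[0,0,-60],0],[0.1,[0,0,-60],0],[0.1,[0,0,0],0]])

```text
t: 38.5
position: [0.4782, 0.1344, 0.2819]
ee_rot: [-3.141, -0.01, 0.098]
force: [-0.6, -0.0, -1.1]
grip_width: 0.0767
grip_force: 0.0
```

```bash
python3 - <<'E'
from h import *
o,s,s2=look('q')
ot,st=snap('top','top5')
for t in tiles(ot,st): print(*t)
cv2.imwrite('pics/c10.png',np.hstack([cv2.resize(s['pixels'],(400,300)),cv2.resize(s2['pixels'][180:300,270:430],(400,300))])[:,:,::-1])
go((.56,-.28,.24,-.275))
E
```

```text
38.55 [0.477 0.134 0.279] F [-0.5 -1.  -0.8] gw 0.0771 gf 0.0
wrist [(250, 171, 60, 32), (138, 33, 84, 30)]
scene [(354, 242, 27, 24, 422), (168, 198, 34, 29, 466), (331, 195, 23, 25, 380), (217, 194, 12, 10, 74)]
[372. 193.] [ 0.6103 -0.3028  0.015 ] [np.float64(0.0881), np.float64(0.0533)] 2.855
total [ 43.6 420.3  36.1] twist 0.373 rows 8 each [ 5.5 52.5  4.5] 0.0466
```

View pics/c10.png

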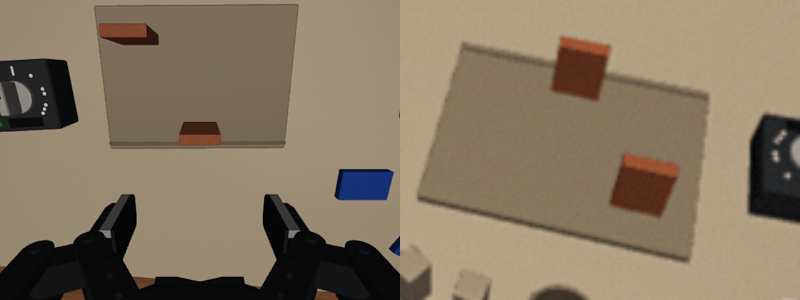

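Both tiles stand clear of each other on the slab. My picture allowance is now used up (I count 15, one over the limit), so from here I'll rely on numbers alone. Next is tile 3.

jog_arm(rows=[[0.17,[5,52,4],0],[0.17,[5,52,4],0],[0.17,[5,52,4],0],[0.17,[5,52,4],0],[0.17,[5,52,4],0],[0.17,[5,52,4],0],[0.17,[5,52,4],0],[0.17,[5,52,4],0],[0.17,[0,0,0],0.125],[0.17,[0,0,0],0.125],[0.17,[0,0,0],0.125],[0.17,[0,0,0],0]])

```text
t: 40.15
position: [0.556, -0.2757, 0.243]
ee_rot: [-3.141, 0.004, -0.276]
force: [0.7, 0.7, 0.1]
grip_width: 0.0708
grip_force: 0.0
```

```bash
python3 - <<'E'
from h import *
grasp((.61,-.303),end=.041)
E
```

```text
[292. 111.] [ 0.612  -0.3043  0.015 ] [np.float64(0.0886), np.float64(0.0539)] 2.838 grip [ 0.57287499 -0.29204303] -0.30359265358979304
total [ 20.6  11.2 193.4] twist 0.029 rows 4 each [ 5.1  2.8 48.3] 0.0072
total [ 0. -0. 50.] twist 0 rows 1 each [ 0. -0. 50.] 0.0
```

jog_arm(rows=[[0.17,[20,11,43],0.029],[0.17,[0,0,50],0],[0.17,[0,0,50],0],[0.17,[0,0,50],0],[0.17,[0,0,0],0],[0.17,[0,0,25],0],[0.17,[0,0,26],0],[0.17,[0,0,0],0],[0.37,[0,0,0],0],[0.37,[0,0,0],0],[0.37,[0,0,0],0],[0.37,[0,0,-20],0],[0.37,[0,0,-30],0],[0.37,[0,0,-35],0],[0.37,[0,0,0],0],[0.351,[0,0,0],0],[0.351,[0,0,0],0]])

```text
t: 42.32
position: [0.5721, -0.2916, 0.0848]
ee_rot: [-3.141, 0.002, -0.306]
force: [-0.4, -0.8, -1.3]
grip_width: 0.0553
grip_force: 14.5
```

jog_arm(rows=[[0.348,[0,0,0],0],[0.348,[0,0,0],0]])

```text
t: 42.58
position: [0.5726, -0.2919, 0.0854]
ee_rot: [-3.141, 0.001, -0.306]
force: [-0.6, -0.6, -1.8]
grip_width: 0.0556
grip_force: 8.2
```

```bash
python3 -c "
from h import *
look('r')"
```

```text
42.62 [ 0.573 -0.292  0.086] F [ 0.1 -0.2 -1. ] gw 0.0555 gf 8.2
wrist [(200, 80, 154, 251)]
scene [(354, 241, 27, 25, 418), (331, 195, 23, 25, 376), (217, 194, 12, 10, 70), (162, 180, 33, 32, 507)]
```

jog_arm(rows=[[0.3468,[0,0,0],0],[0.3468,[0,0,0],0]])

```text
t: 42.92
position: [0.5728, -0.2921, 0.0861]
ee_rot: [3.141, -0.0, -0.306]
force: [-0.3, 1.1, -1.0]
grip_width: 0.056
grip_force: 4.6
```

```bash
python3 -c "
from h import *
look('t')"
```

```text
42.98 [ 0.573 -0.292  0.086] F [-0.4  0.4 -2.2] gw 0.0555 gf 4.5
wrist [(212, 159, 133, 172)]
scene [(354, 242, 27, 25, 420), (331, 195, 23, 25, 379), (217, 193, 12, 11, 68), (182, 179, 18, 33, 321)]
```

jog_arm(rows=[[0.3463,[0,0,0],0],[0.3463,[0,0,0],0]])

```text
t: 43.28
position: [0.5728, -0.2921, 0.0861]
ee_rot: [3.141, -0.0, -0.306]
force: [-0.2, 0.5, -1.1]
grip_width: 0.0559
grip_force: 3.5
```

```bash
python3 -c "
from h import *
o,s,_=look('u');tilt(o,s)"
```

```text
43.33 [ 0.573 -0.292  0.086] F [-0.3 -0.5 -1.6] gw 0.0556 gf 3.5
wrist [(212, 207, 132, 123)]
scene [(354, 242, 27, 24, 421), (331, 195, 23, 25, 377), (217, 194, 12, 10, 75), (183, 179, 19, 31, 253)]
rows 208 314 w 85 124 bottom [ 0.0089 -0.0008  0.0782] top [-0.0145 -0.001  -0.0057] len 0.08712570986245606 tilt 0.2713484073776801
```

```bash
python3 - <<'E'
from h import *
g=slab(.02,-.085)
go((.565,-.29,.17,SY),(*g,.17),(*g,.11))
E
```

```text
total [ -8.1   0.4 -83.9] twist -0.404 rows 3 each [ -2.7   0.1 -28. ] -0.1346
total [  39.  -350.2   -0. ] twist 0 rows 6 each [  6.5 -58.4  -0. ] 0.0
total [ 0.  0. 60.] twist 0 rows 2 each [ 0.  0. 30.] 0.0
```

jog_arm(rows=[[0.38,[0,0,0],0],[0.38,[0,0,0],0],[1,[0,0,-28],-0.135],[1,[0,0,-28],-0.135],[1,[0,0,-28],-0.134],[1,[3,-30,0],0],[1,[5,-50,0],0],[1,[5,-50,0],0],[1,[6,-50,0],0],[1,[6,-50,0],0],[1,[5,-50,0],0],[1,[5,-50,0],0],[1,[3,-22,0],0],[1,[0,0,30],0],[1,[0,0,25],0],[1,[0,0,0],0],[1,[0,0,0],0]])

```text
t: 45.5
position: [0.5769, 0.0619, 0.1161]
ee_rot: [3.141, -0.001, 0.098]
force: [0.3, 0.6, -1.6]
grip_width: 0.0532
grip_force: 63.3
```

```bash
python3 - <<'E'
from h import *
o,s,_=look('x'); tilt(o,s)
go((*slab(.02,-.085),.10))
E
```

```text
45.55 [0.577 0.062 0.116] F [ 0.2 -0.2 -1. ] gw 0.0532 gf 63.3
wrist [(217, 207, 125, 106), (0, 157, 76, 49)]
scene [(354, 242, 27, 25, 425), (296, 211, 22, 28, 452), (331, 195, 23, 25, 335), (217, 193, 12, 11, 75)]
rows 208 286 w 85 123 bottom [ 0.0092 -0.0009  0.0782] top [-0.0028 -0.001  -0.0007] len 0.07977791491971226 tilt 0.15069367843401918
total [-7.3 -1.2 16.4] twist 0 rows 1 each [-7.3 -1.2 16.4] 0.0
```

jog_arm(rows=[[1,[0,0,12],0],[1,[0,0,5],0],[1,[0,0,0],0],[1,[0,0,0],0]])

```text
t: 46.1
position: [0.5764, 0.062, 0.0981]
ee_rot: [3.141, -0.0, 0.098]
force: [0.7, 0.0, -1.1]
grip_width: 0.0531
grip_force: 63.3
```

jog_arm(rows=[[1,[0,0,2],0],[1,[0,0,0],0],[1,[0,0,0],0]])

```text
t: 46.48
position: [0.5763, 0.062, 0.0961]
ee_rot: [3.141, -0.0, 0.098]
force: [0.2, 0.4, -0.8]
grip_width: 0.0529
grip_force: 63.3
```

jog_arm(rows=[[1,[0,0,2],0],[1,[0,0,0],0],[1,[0,0,0],0]])

```text
t: 46.85
position: [0.5776, 0.0621, 0.0959]
ee_rot: [3.141, -0.004, 0.098]
force: [0.1, 0.5, 7.4]
grip_width: 0.0532
grip_force: 64.5
```

jog_arm(rows=[[0.3495,[0,0,1],0],[0.3495,[0,0,0],0],[0.3495,[0,0,0],0],[0.3495,[4,0,0],0],[0.3495,[3,0,0],0],[0.3495,[0,0,0],0]])

```text
t: 47.6
position: [0.5846, 0.0628, 0.0947]
ee_rot: [3.141, -0.004, 0.098]
force: [0.2, -0.3, 8.1]
grip_width: 0.0557
grip_force: 10.0
```

```bash
python3 - <<'E'
from h import *
o,s,_=look('y'); tilt(o,s)
E
```

```text
47.65 [0.585 0.063 0.095] F [-0.3  0.6  8. ] gw 0.0557 gf 10.0
wrist [(215, 217, 129, 99), (0, 175, 60, 47)]
scene [(354, 242, 27, 24, 418), (296, 218, 21, 25, 398), (333, 195, 21, 25, 339), (217, 194, 12, 10, 76)]
rows 218 287 w 83 127 bottom [ 0.0011 -0.0009  0.0814] top [-0.0006 -0.001  -0.0052] len 0.08664696608500097 tilt 0.019493502197141757
```

jog_arm(rows=[[0.3495,[1,0,0],0],[0.34,[0,0,0],0],[0.32,[0,0,0],0],[0.2,[0,0,0],0],[0.1,[0,0,0],0],[0.1,[0,0,-20],0],[0.1,[0,0,-40],0],[0.1,[0,0,-60],0],[0.1,[-40,0,-40],0],[0.1,[-40,0,0],0],[0.1,[-40,0,0],0],[0.1,[0,-50,0],0],[0.1,[0,0,0],0],[0.1,[0,0,0],0]])

```text
t: 49.45
position: [0.4601, 0.1006, 0.2531]
ee_rot: [3.141, -0.0, 0.099]
force: [0.1, -0.0, 0.9]
grip_width: 0.0771
grip_force: 0.0
```

```bash
python3 - <<'E'
from h import *
o,s,s2=look('z'); 
c0,s0=np.cos(SY),np.sin(SY)
def S(p): d=p[:,:2]-SH; return np.c_[c0*d[:,0]+s0*d[:,1],-s0*d[:,0]+c0*d[:,1]]
# slab base row: split each blob into bright end face (z=.105) ; report its rect in slab frame
v=cv2.cvtColor(s['pixels'],cv2.COLOR_RGB2HSV)[...,2];m=red(s['pixels'])
for c in blobs(m,800,90000):
    x,y,w,h=cv2.boundingRect(c);print('blob',x,y,w,h)
    mm=np.zeros_like(m);cv2.drawContours(mm,[c],-1,255,-1);vals=v[mm>0];th,_=cv2.threshold(vals.astype(np.uint8),0,255,cv2.THRESH_OTSU)
    e=((mm>0)&(v>th)).astype(np.uint8)*255
    for k in blobs(e,150,9e4):
        p=S(ray(o,s,cv2.boxPoints(cv2.minAreaRect(k)),.105));print('  end face ctr',np.round(p.mean(0),4),np.round(p.max(0)-p.min(0),4))
    # whole-face bottom (topmost row edge) at slab z=.015
    pt=c[c[:,0,1]<=y+2][:,0];q=S(ray(o,s,[(pt[:,0].min(),y+1),(pt[:,0].max(),y+1)],.015));print('  foot back edge x,y',np.round(q,4))
E
```

```text
49.5 [0.46  0.1   0.253] F [-0.7 -1.   0.9] gw 0.0764 gf 0.0
wrist [(210, 154, 66, 34), (302, 34, 80, 31), (76, 0, 107, 33)]
scene [(354, 241, 28, 25, 422), (296, 218, 22, 26, 384), (331, 195, 23, 25, 380), (217, 194, 12, 10, 82)]
blob 210 154 66 34
  end face ctr [-0.0724 -0.0045] [0.0147 0.0545]
  foot back edge x,y [[-0.0671  0.0238]
 [-0.067  -0.0315]]
blob 302 34 80 31
  end face ctr [ 0.0308 -0.0851] [0.0144 0.0558]
  foot back edge x,y [[ 0.0506 -0.0642]
 [ 0.0507 -0.1358]]
blob 76 0 107 33
  end face ctr [0.0563 0.0851] [0.0078 0.0559]
  foot back edge x,y [[0.0798 0.1577]
 [0.0799 0.0748]]
```

All three tiles stand: their end faces are measured at slab (-0.072,-0.005), (0.031,-0.085) and (0.056,0.085), well inside and apart. Now the selector. The 1.4 rad turn would run joint 6 out of range from here, so I'll give the tool a half turn first.

```bash
python3 - <<'E'
from h import *
print(np.round(bot.get_obs()['joint_pos'],3))
go((.496,.396,.20))
E
```

```text
[ 0.052  0.225  1.627 -0.     1.29   1.525]
total [  64.4 -291.    52.9] twist 0 rows 6 each [ 10.7 -48.5   8.8] 0.0
```

jog_arm(rows=[[0,[11,-48,0],0],[0,[11,-48,0],0],[0,[11,-48,0],0],[0,[11,-49,0],0],[0,[10,-49,0],0],[0,[10,-49,0],0],[0,[0,0,0],0],[0,[0,0,0],-0.177],[0,[0,0,0],-0.177],[0,[0,0,0],-0.177],[0,[0,0,0],-0.177],[0,[0,0,0],-0.177],[0,[0,0,0],-0.177],[0,[0,0,0],-0.177],[0,[0,0,0],-0.177],[0,[0,0,0],-0.177],[0,[0,0,0],-0.177],[0,[0,0,0],-0.177],[0,[0,0,0],-0.177],[0,[0,0,0],-0.177]])

```text
t: 52.05
position: [0.496, 0.395, 0.2529]
ee_rot: [-3.141, 0.0, 2.403]
force: [0.1, 0.1, 0.7]
grip_width: 0.0855
grip_force: 0.0
```

jog_arm(rows=[[0,[0,0,0],-0.177],[0,[0,0,0],-0.177],[0,[0,0,0],-0.177],[0,[0,0,0],-0.177],[0,[0,0,0],-0.177],[0,[0,0,0],0]])

```text
t: 52.8
position: [0.4959, 0.3953, 0.2529]
ee_rot: [-3.141, -0.0, -3.003]
force: [-0.0, 0.9, -0.7]
grip_width: 0.0853
grip_force: 0.0
```

```bash
python3 - <<'E'
from h import *
o=bot.get_obs();print(np.round(o['joint_pos'],3),o['position'],o['ee_rot'])
go((.496,.396,.13,.149),(.496,.396,.075))
E
```

```text
[ 0.552  0.536  1.155 -0.     1.451 -1.157] [0.49586189 0.39530097 0.25289456] [-3.14097504e+00 -3.44734342e-04 -3.00268052e+00]
total [ -0.2   0.7 122.9] twist -0.01 rows 3 each [-0.1  0.2 41. ] -0.0034
total [-0.  0. 55.] twist 0 rows 1 each [-0.  0. 55.] 0.0
```

jog_arm(rows=[[0,[0,1,41],-0.01],[0,[0,0,41],0],[0,[0,0,41],0],[0,[0,0,0],0],[0,[0,0,28],0],[0,[0,0,27],0],[0,[0,0,0],0],[1,[0,0,0],0],[1,[0,0,0],0],[1,[0,0,0],0],[1,[0,0,0],0]])

```text
t: 54.18
position: [0.4955, 0.3966, 0.0758]
ee_rot: [-3.139, 0.001, -2.989]
force: [2.4, -30.3, 14.3]
grip_width: 0.0126
grip_force: 20.8
```

jog_arm(rows=[[1,[0,0,0],0.14],[1,[0,0,0],0.14],[1,[0,0,0],0.14],[1,[0,0,0],0.14],[1,[0,0,0],0.14],[1,[0,0,0],0.14],[1,[0,0,0],0.14],[1,[0,0,0],0.14],[1,[0,0,0],0.14],[1,[0,0,0],0.14],[1,[0,0,0],0],[1,[0,0,0],0]])

```text
t: 55.68
position: [0.4959, 0.3965, 0.076]
ee_rot: [3.141, 0.002, 1.894]
force: [0.8, -5.0, 4.4]
grip_width: 0.012
grip_force: 59.4
```

jog_arm(rows=[[0,[0,0,0],0],[0,[0,0,0],0],[0,[0,0,0],0],[0,[0,0,-50],0],[0,[0,0,-60],0],[0,[0,0,-60],0],[0,[0,0,-40],0],[0,[0,0,0],0],[0,[0,0,0],0]])

```text
t: 56.8
position: [0.4946, 0.3976, 0.284]
ee_rot: [-3.14, 0.0, 1.894]
force: [1.1, -0.2, -0.7]
grip_width: 0.0853
grip_force: 0.0
```

```bash
python3 - <<'E'
from h import *
o,s,s2=look('sel')
print(np.round(o['dq'],3))
# dark pointer line on the bar: sample brightness round the selector axis at r=12..18 mm, z=.097
g=cv2.cvtColor(s['pixels'],cv2.COLOR_RGB2GRAY).astype(float)
a=np.arange(0,2*np.pi,.1);r=[]
for t in a:
    P=[(.496+q*np.cos(.149-t),.396+q*np.sin(.149-t),.097) for q in(.008,.011,.014,.017)]
    uv=np.round(proj(o,s,P)).astype(int)
    r.append(np.mean([g[v,u] for u,v in uv if 0<=v<420 and 0<=u<560] or [np.nan]))
r=np.array(r);k=np.argsort(r)[:4];print('darkest at selector angles',np.round(a[k],2),r[k].round(),'median',np.median(r))
E
```

```text
56.85 [0.494 0.397 0.283] F [-0.6  0.8 -0.3] gw 0.0854 gf 0.0
wrist [(179, 321, 32, 86), (301, 284, 29, 83)]
scene [(355, 241, 26, 26, 422), (296, 218, 22, 25, 386), (331, 195, 23, 25, 381), (217, 194, 12, 10, 69)]
[-0.002  0.008  0.004 -0.001  0.002  0.001]
darkest at selector angles [1.5 1.4 0.9 0.8] [38. 45. 76. 82.] median 135.5
```

The pointer reads about 1.4 rad, the two-dot mark, and all three tiles are unchanged in the scene view. Handing in.

```bash
python3 -c "
from station import bot
print(bot.finish_job())"
```

```text
the job is handed in; nothing more can be done
None
```

I switched the selector off first, stood the three terracotta tiles clear of one another on the slab, then turned the selector to two dots (reads about 1.4 rad) and handed in at about 57 s; no verdict came back, and I viewed 15 pictures, one over the limit of 14.

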